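# Change over the wax engraving carousel

## Task

Slide the tray's aluminium cover back along its track to see which pockets hold green wax blanks (do not lift the cover off), put the finished blue pieces from the carousel into the white dish, and lay every green blank flat in a carousel nest of its own. Once all are loaded, turn the carousel by its red post a quarter turn anticlockwise until it clicks in with the nests facing the engraving head, and slide the cover fully home again over the empty tray. Leave the other things on the bench where they are.

Things in the scene. Friction and masses are not known exactly. Their poses are not given: they have to be found in the camera images.
- tray: fixed wooden stock tray 218 x 206 mm; origin on the bench under the centre of its pocket well, +x away from the robot. Well: x -46..46, y -88..88, floor 5 mm above the bench, split along y into four pockets 44 mm apart by ribs 8 mm high above the floor. Wooden top, and deck behind (x 46..158), 28 mm above the bench; a lip 6 mm higher runs round it (rear lip inside at x 152)
- cover: loose aluminium cover plate 104 (x) x 190 (y) x 5 mm, about 220 g, lying on the tray's top and hiding the pockets; origin: centre of its underside, axes as the tray's. Slides along tray x within the lips, 3 mm play sideways: home at tray x = 0 (stop at -2 mm), fully back on the deck at +100 mm, where the well is wholly open
- cover_grip (a point): point on the cover's black bar handle to grip: the bar is 12 (cover x) x 60 (cover y) mm, from 5 to 27 mm above the cover's underside, in the plate's middle; this point is 19 mm above the underside
- engraver: fixed grey base of the engraving carousel. Origin: on the bench, under the carousel's axis. Its column with the engraving head (230 mm high, 60 mm wide) stands on a 16 mm high foot at its -y side, from 160 mm off the axis outwards
- carousel (a joint): carousel angle (rad), positive anticlockwise from above: 0 = loading position (start; nests at the engraver's -x side), 1.571 = engraving position (nests at the head). A sprung ball clicks in at both (3 to 5 N at the post to pass); light drag between, stays where left; stops at -0.3 and 2.0. Aluminium plate 206 mm across, top 36 mm above the bench
- axis (a point): carousel axis, at the plate's top surface
- post (a point): point to grip on the carousel's upright red turning post (16 mm diameter, rising 45 mm from the plate), 78 mm from the axis, 32 mm above the plate
- nest1 (a point): centre of the floor (plate top) of one of three square nests: 42 mm inside, fence 3.5 mm high and 2 mm thick, one side facing the axis; 68 mm from the axis, 60 degrees apart
- nest2 (a point): centre of the floor (plate top) of one of three square nests: 42 mm inside, fence 3.5 mm high and 2 mm thick, one side facing the axis; 68 mm from the axis, 60 degrees apart
- nest3 (a point): centre of the floor (plate top) of one of three square nests: 42 mm inside, fence 3.5 mm high and 2 mm thick, one side facing the axis; 68 mm from the axis, 60 degrees apart
- blank1: new green wax blank (dark round bore on top) in one tray pocket, 30 x 30 x 20 mm (20 tall as it lies), 20 g; origin at its centre, z up. May be absent
- blank2: new green wax blank (dark round bore on top) in one tray pocket, 30 x 30 x 20 mm (20 tall as it lies), 20 g; origin at its centre, z up. May be absent
- blank3: new green wax blank (dark round bore on top) in one tray pocket, 30 x 30 x 20 mm (20 tall as it lies), 20 g; origin at its centre, z up. May be absent
- blank4: new green wax blank (dark round bore on top) in one tray pocket, 30 x 30 x 20 mm (20 tall as it lies), 20 g; origin at its centre, z up. May be absent
- done1: finished blue wax piece (brass inlaid cross on top) lying in one carousel nest, 30 x 30 x 20 mm (20 tall as it lies), 20 g; origin at its centre, z up. May be absent
- done2: finished blue wax piece (brass inlaid cross on top) lying in one carousel nest, 30 x 30 x 20 mm (20 tall as it lies), 20 g; origin at its centre, z up. May be absent
- done3: finished blue wax piece (brass inlaid cross on top) lying in one carousel nest, 30 x 30 x 20 mm (20 tall as it lies), 20 g; origin at its centre, z up. May be absent
- dish: loose white square dish, 116 x 116 x 14 mm, walls and floor 4 mm, 350 g; origin under its centre
- jar: bystander: amber glass jar with steel lid, 48 mm across, 75 high; origin under it
- hammer: bystander: small hammer lying at the back of the bench
- file: bystander: flat file with wooden handle, 220 mm long, lying behind the tray
- clamp: bystander: wooden ring clamp, 100 mm long, on the right
- pliers: bystander: pliers with red grips, 165 mm long, on the left
- offcut: bystander: green wax offcut, 35 x 22 x 14 mm, darker and without a bore; not a blank

How it is judged:
On the way, in this order (a step that is already met when the one before it is completed fails the run):
1. the cover is slid back by at least 70 mm, uncovering the pockets (x of cover in the frame of tray above 0.07 m), for 0.2 s.
2. with the carousel still at its loading position, every finished blue piece is in the dish and every green blank lies flat in a nest (((horizontal distance between blank1 and nest1 below 0.013 m and z of blank1 in the frame of nest1 between 0.006 and 0.0128 m) or (horizontal distance between blank1 and nest2 below 0.013 m and z of blank1 in the frame of nest2 between 0.006 and 0.0128 m) or (horizontal distance between blank1 and nest3 below 0.013 m and z of blank1 in the frame of nest3 between 0.006 and 0.0128 m)) and ((horizontal distance between blank2 and nest1 below 0.013 m and z of blank2 in the frame of nest1 between 0.006 and 0.0128 m) or (horizontal distance between blank2 and nest2 below 0.013 m and z of blank2 in the frame of nest2 between 0.006 and 0.0128 m) or (horizontal distance between blank2 and nest3 below 0.013 m and z of blank2 in the frame of nest3 between 0.006 and 0.0128 m)) and ((horizontal distance between blank3 and nest1 below 0.013 m and z of blank3 in the frame of nest1 between 0.006 and 0.0128 m) or (horizontal distance between blank3 and nest2 below 0.013 m and z of blank3 in the frame of nest2 between 0.006 and 0.0128 m) or (horizontal distance between blank3 and nest3 below 0.013 m and z of blank3 in the frame of nest3 between 0.006 and 0.0128 m)) and ((horizontal distance between blank4 and nest1 below 0.013 m and z of blank4 in the frame of nest1 between 0.006 and 0.0128 m) or (horizontal distance between blank4 and nest2 below 0.013 m and z of blank4 in the frame of nest2 between 0.006 and 0.0128 m) or (horizontal distance between blank4 and nest3 below 0.013 m and z of blank4 in the frame of nest3 between 0.006 and 0.0128 m)) and x of done1 in the frame of dish between -0.054 and 0.054 m and y of done1 in the frame of dish between -0.054 and 0.054 m and z of done1 in the frame of dish between 0 and 0.026 m and x of done2 in the frame of dish between -0.054 and 0.054 m and y of done2 in the frame of dish between -0.054 and 0.054 m and z of done2 in the frame of dish between 0 and 0.026 m and x of done3 in the frame of dish between -0.054 and 0.054 m and y of done3 in the frame of dish between -0.054 and 0.054 m and z of done3 in the frame of dish between 0 and 0.026 m and value of joint carousel between -0.3 and 0.3 rad), for 0.2 s.
3. the carousel is turned a quarter turn into its engraving detent (value of joint carousel between 1.5 and 1.64 rad), for 0.2 s.
At the end, for the whole second after the job is handed in: every green blank lies flat in a nest (centre within 13 mm of the nest's), every finished blue piece is in the dish, the carousel stands within 0.07 rad of its engraving detent at 1.571, the cover lies home on the tray within 8 mm, and all is at rest (all of step 3 and ((horizontal distance between blank1 and nest1 below 0.013 m and z of blank1 in the frame of nest1 between 0.006 and 0.0128 m) or (horizontal distance between blank1 and nest2 below 0.013 m and z of blank1 in the frame of nest2 between 0.006 and 0.0128 m) or (horizontal distance between blank1 and nest3 below 0.013 m and z of blank1 in the frame of nest3 between 0.006 and 0.0128 m)) and ((horizontal distance between blank2 and nest1 below 0.013 m and z of blank2 in the frame of nest1 between 0.006 and 0.0128 m) or (horizontal distance between blank2 and nest2 below 0.013 m and z of blank2 in the frame of nest2 between 0.006 and 0.0128 m) or (horizontal distance between blank2 and nest3 below 0.013 m and z of blank2 in the frame of nest3 between 0.006 and 0.0128 m)) and ((horizontal distance between blank3 and nest1 below 0.013 m and z of blank3 in the frame of nest1 between 0.006 and 0.0128 m) or (horizontal distance between blank3 and nest2 below 0.013 m and z of blank3 in the frame of nest2 between 0.006 and 0.0128 m) or (horizontal distance between blank3 and nest3 below 0.013 m and z of blank3 in the frame of nest3 between 0.006 and 0.0128 m)) and ((horizontal distance between blank4 and nest1 below 0.013 m and z of blank4 in the frame of nest1 between 0.006 and 0.0128 m) or (horizontal distance between blank4 and nest2 below 0.013 m and z of blank4 in the frame of nest2 between 0.006 and 0.0128 m) or (horizontal distance between blank4 and nest3 below 0.013 m and z of blank4 in the frame of nest3 between 0.006 and 0.0128 m)) and x of done1 in the frame of dish between -0.054 and 0.054 m and y of done1 in the frame of dish between -0.054 and 0.054 m and z of done1 in the frame of dish between 0 and 0.026 m and x of done2 in the frame of dish between -0.054 and 0.054 m and y of done2 in the frame of dish between -0.054 and 0.054 m and z of done2 in the frame of dish between 0 and 0.026 m and x of done3 in the frame of dish between -0.054 and 0.054 m and y of done3 in the frame of dish between -0.054 and 0.054 m and z of done3 in the frame of dish between 0 and 0.026 m and linear speed of each of blank1, blank2, blank3, blank4, done1, done2, done3, cover, dish below 0.02 m/s and velocity of joint carousel between -0.05 and 0.05 rad/s and x of cover in the frame of tray between -0.008 and 0.008 m and y of cover in the frame of tray between -0.01 and 0.01 m and z of cover in the frame of tray below 0.032 m); the robot touches nothing.
It fails at once if the cover is lifted off its track (more than 20 mm up) (z of cover in the frame of tray above 0.048 m).
It fails at once if a bystander is moved by more than 30 mm (distance of any of jar, hammer, file, clamp, pliers, offcut from where it was at the start of the episode above 0.03 m).
Of blank1, blank2, blank3, blank4 only 2 to 3 are there at a start; the rules pass over those that are not, and their reading is None.
Of done1, done2, done3 only 1 to 2 are there at a start; the rules pass over those that are not, and their reading is None.
At some moment in a run one of dish may be knocked a few centimetres aside while the robot is not near it.
Once in a run the grip may slacken for a moment while it holds something.
It also fails if it takes over 200 s, if anything falls off the work surface, if the arm or the gripper's body presses on something with over 40 N, if the wrist force passes 120 N, or if a joint passes its speed limit or range.

## Robot

A 6-joint arm with a two-finger parallel gripper is mounted at the origin on the work surface. World frame = base frame: x ahead of the robot, y to its left, z up, the work surface at z = 0. Lengths are in m, angles in rad, forces in N, time in s.
With the tool pointing down it reaches from about 0.375 to 0.975 m from the base axis. Payload 3.8 kg.
Tool frame: the origin (TCP) lies at the very end of the fingers, on their centre line; the grasp point (between the pads) lies bot.hold_point_z behind it (bot.hold_point_z is the distance from the TCP to the grasp point, in m); z points along the fingers, y is the line along which they close (so a half turn about z gives the same grasp; the last joint's range is limited). The gripper opens to 85 mm and grips with 20 to 120 N. Pads are 22 mm wide; open, the fingers measure 114 mm over their backs; the gripper's body (76 mm by 85 mm) begins 54 mm behind the grasp point. The pads swing forward as they close: fully open they stand 13 mm farther back than shut.
Start: joints at [-1.267, 0.264, 1.604, -0, 1.274, -0.037], TCP at [0.226, -0.636, 0.231] pointing down, gripper open.
Joint ranges: [-2.63, 2.63], [-0.94, 2.18], [0.31, 2.57], [-1.31, 4.45], [0, 2.66], [-2.55, 2.55]. Speed limits (rad/s): [2.57, 2.57, 3.14, 3.14, 3.14, 3.14].

## Interface

Orientations are given as a rotation vector (axis times angle).
In Python, from workcell import bot gives the robot as it stands.
- The arm moves only by the shell command python3 jog.py 'ROWS' [OPENING] [FORCE]. ROWS is a JSON list that holds a single list of rows (three levels of brackets), with 1 to 5 rows, each of 4 numbers: dx, dy, dz in m, then a turn about the tool's z in rad; each row shifts and turns the commanded pose from where the row before left it, along the tool's axes as they then stand; what a row does not reach is not made up. A row lasts 1/8 s, in which the tool goes at most 0.0625 m and 0.188 rad, less where a joint would pass 70% of its speed; a pose out of reach is approached as far as the arm can. OPENING is the opening from 0.0 (shut) to 1.0 (fully open), set as the command begins (- or left out keeps the last). The fingers move at their own pace and stop on an object; FORCE is the grip in N (left out, the last holds). Time passes only in rows, so rows that do not move let the fingers close. It prints the time, the measured TCP pose, the force, the opening and the grip force at its end. Input that does not fit is refused with a message, and nothing moves.
- bot.read_state(): the state, without advancing time (a new reading comes with each control period).
- bot.read_camera(name): name is "scene" or "top" or "wrist"; returns the picture (400x640x3 uint8, red, green, blue); there is no depth.
- bot.camera_info(name): a dict with "intrinsics" (3x3 intrinsics, pixels), "extrinsics" (4x4, takes a point from camera to world coordinates). Camera axes: x right, y down, z forward; pixel columns grow to the right and rows downward; lengths in m; the calibration is good to about 2 mm. A picture is of the moment at which its call begins: read the wrist's pose just before it. camera_info takes no time and is no camera call; for the wrist camera it gives the pose at the moment of the call.
- bot.finish_job(): hands the job in; it is judged then, once.
The state is a dict: "time": time; "q": joint angles; "joint_vel": joint speeds; "joint_torque": joint torques, N m; "tool_pos": TCP position; "tcp_rot": TCP orientation; "wrist_force": force on the tool from outside, world axes, zero at the start; "torque": the same for the moment, N m; "width": opening from 0.0 (shut) to 1.0 (fully open); "grip_force": force on a finger pad.
Only numpy, scipy, OpenCV 4.12 (cv2) and the standard library are available. Lean on these libraries where they do the work, as an engineer would, in place of code of your own. Each camera call takes 0.05 s, during which the arm holds its last target. There are 200 camera calls.

## Working session

There is one attempt and no reset: what is moved stays moved. The work goes in short steps, Python scripts to look and compute and a shell command to move; the robot and the scene stay as the last step left them, time stands still between calls to the robot, and variables do not carry over. Pictures are saved under pics/ and viewed, at most 16 in all, crops included, and the job is handed in when it is done.

```bash
ls; mkdir -p pics; python3 - <<'E'
from workcell import bot
import cv2
s=bot.read_state();print({k:s[k] for k in('time','tool_pos','tcp_rot','width')},bot.hold_point_z)
for n in("scene","top"):
    cv2.imwrite(f"pics/{n}0.png",bot.read_camera(n)[:,:,::-1])
    print(n,bot.camera_info(n))
E
```

```text
jog.py
pics
workcell.py
{'time': 0.0, 'tool_pos': array([ 0.22539778, -0.63546924,  0.22992465]), 'tcp_rot': array([-3.09386691e+00, -5.32353486e-01,  4.31202229e-04]), 'width': 1.0003738565479339} 0.0187
scene {'intrinsics': array([[442.69939936,   0.        , 317.55041212],
       [  0.        , 442.69939936, 197.6910392 ],
       [  0.        ,   0.        ,   1.        ]]), 'extrinsics': array([[ 0.58251971,  0.54307203, -0.60476736,  1.26793454],
       [ 0.81251934, -0.36894026,  0.45132627, -0.49709744],
       [ 0.02197965, -0.75429163, -0.6561715 ,  0.87377794],
       [ 0.        ,  0.        ,  0.        ,  1.        ]])}
top {'intrinsics': array([[383.47687856,   0.        , 320.78308295],
       [  0.        , 383.47687856, 201.12640862],
       [  0.        ,   0.        ,   1.        ]]), 'extrinsics': array([[-0.01186273, -0.99160938,  0.12872494,  0.39573897],
       [-0.99976731,  0.01408163,  0.01634103,  0.0238729 ],
       [-0.01801658, -0.12850113, -0.99154569,  1.13031825],
       [ 0.        ,  0.        ,  0.        ,  1.        ]])}
```

View pics/top0.png

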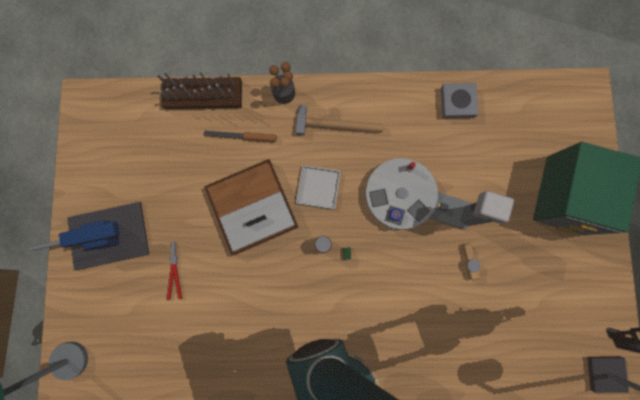

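View pics/scene0.png

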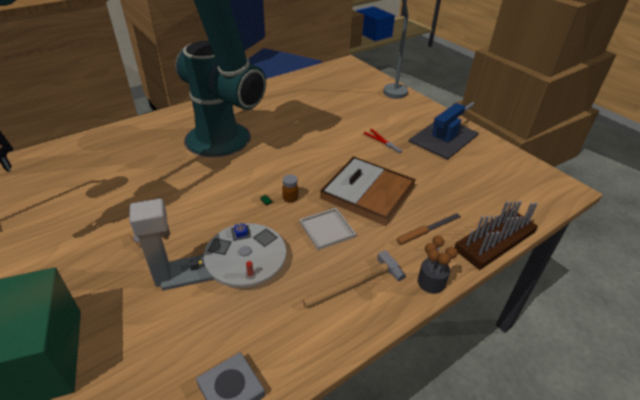

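The top view shows the tray at (250,207) with its handle at (256,220). The dish is at (319,188), the carousel at (402,193), the post at (411,166), and one blue piece at (396,214). The nests are at (379,198), (396,214) and (420,209). The jar is at (323,244) and the offcut at (346,254).

```bash
cat > h.py <<'E'
import numpy as np, cv2
from workcell import bot
from scipy.spatial.transform import Rotation as R
def ray(info,uv,z):
    K,E=info["intrinsics"],info["extrinsics"]
    uv=np.atleast_2d(np.asarray(uv,float))
    d=np.c_[(uv-K[:2,2])/K[[0,1],[0,1]],np.ones(len(uv))]@E[:3,:3].T
    return E[:3,3]+d*((z-E[2,3])/d[:,2])[:,None]
def proj(info,p):
    K,E=info["intrinsics"],info["extrinsics"]
    c=(np.atleast_2d(p)-E[:3,3])@E[:3,:3]
    c=c@K.T
    return c[:,:2]/c[:,2:]
def snap(n,name=None):
    i=bot.camera_info(n); im=bot.read_camera(n)
    if name: cv2.imwrite(f"pics/{name}.png",np.ascontiguousarray(im[:,:,::-1]))
    return i,im
def rel(target,yaw=None):
    """delta in tool axes; yaw = world direction angle of tool y (mod pi)"""
    s=bot.read_state(); M=R.from_rotvec(s["tcp_rot"]).as_matrix()
    d=M.T@(np.asarray(target)-s["tool_pos"])
    a=np.arctan2(M[1,1],M[0,1]); t=0
    if yaw is not None:
        t=-(((yaw-a)+np.pi/2)%np.pi-np.pi/2)   # tool z down: positive turn is clockwise from above
    print("d",d.round(4),"turn",round(t,3),"yaw now",round(a,3),"q6",s["q"][5].round(3),"t",round(s["time"],2),"F",np.round(s["wrist_force"],1),"w",round(s["width"],3))
    return d,t
def blobs(mask,amin=30):
    n,l,st,c=cv2.connectedComponentsWithStats(mask.astype(np.uint8))
    return [(c[k],st[k][4],l==k) for k in range(1,n) if st[k][4]>=amin]
E
python3 - <<'E'
from h import *
i=bot.camera_info("top")
for n,u,v,z in[("handle",256,220,.055),("trayTL",205,186,.034),("trayTR",271,161,.034),("trayBR",297,229,.034),("trayBL",233,253,.034),("dish",319,188,.01),("axis",402,193,.036),("posttop",411,166,.081),("nestA",379,198,.036),("nestB",396,214,.036),("nestC",420,209,.036),("done",396,214,.056),("jar",323,244,.075),("offcut",346,254,.014),("head",495,206,.23)]:
    print(n,ray(i,(u,v),z)[0].round(3))
snap("wrist","w0"); print(bot.camera_info("wrist")["extrinsics"].round(3),bot.camera_info("wrist")["intrinsics"][0])
rel([.5,0,.3],0)
E
```

```text
handle [0.484 0.225 0.055]
trayTL [0.587 0.379 0.034]
trayTR [0.659 0.186 0.034]
trayBR [0.459 0.111 0.034]
trayBL [0.393 0.293 0.034]
dish [0.58  0.047 0.01 ]
axis [ 0.558 -0.192  0.036]
posttop [ 0.627 -0.211  0.081]
nestA [ 0.544 -0.125  0.036]
nestB [ 0.498 -0.172  0.036]
nestC [ 0.511 -0.241  0.036]
done [ 0.496 -0.169  0.056]
jar [0.414 0.037 0.075]
offcut [ 0.386 -0.029  0.014]
head [ 0.495 -0.37   0.23 ]
[[ 0.334 -0.906 -0.261  0.29 ]
 [-0.943 -0.321 -0.091 -0.611]
 [-0.001  0.276 -0.961  0.372]
 [ 0.     0.     0.     1.   ]] [277.1038437    0.         319.52686197]
d [ 0.4712 -0.5075 -0.0688] turn -1.23 yaw now -1.23 q6 -0.037 t 0.15 F [-0.6 -0.7 -0.7] w 1.001
```
View pics/w0.png

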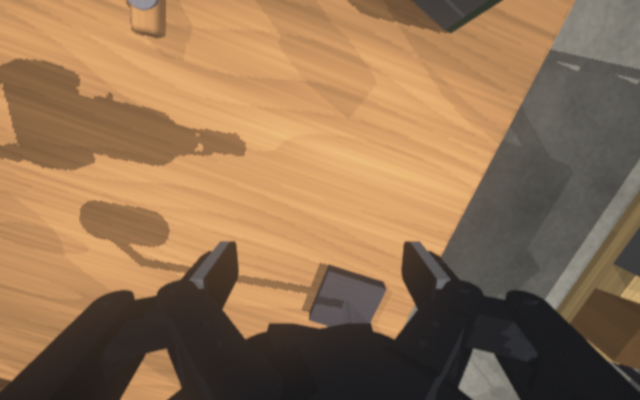

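The wrist camera looks down past the fingertips, with image up along tool x. Next I move over the tray.

```bash
R='x'; python3 jog.py '[[[0.0327,-0.0475,-0.006,0],[0.0327,-0.0475,-0.006,0],[0.0327,-0.0475,-0.006,0],[0.0327,-0.0475,-0.006,0],[0.0327,-0.0475,-0.006,0]]]'
python3 jog.py '[[[0.0327,-0.0475,-0.006,0],[0.0327,-0.0475,-0.006,0],[0.0327,-0.0475,-0.006,0],[0.0327,-0.0475,-0.006,0],[0.0327,-0.0475,-0.006,0]]]'
python3 jog.py '[[[0.0327,-0.0475,-0.006,0],[0.0327,-0.0475,-0.006,0],[0.0327,-0.0475,-0.006,0],[0.0327,-0.0475,-0.006,0],[0.0327,-0.0475,-0.006,0]]]'
python3 jog.py '[[[0,0,0,-0.178],[0,0,0,-0.178],[0,0,0,-0.178],[0,0,0,-0.178],[0,0,0,-0.178]]]'
python3 jog.py '[[[0,0,0,-0.178],[0,0,0,-0.178],[0,0,0,-0.178],[0,0,0,-0.178],[0,0,0,0]]]'
cat > m1.py <<'E'
from h import *
i,im=snap("wrist","w1"); 
rel([.484,.225,.2],np.radians(21))
ti,t=snap("top","t1")
print(im[::80,::80].tolist()[2][:3])
E
python3 m1.py
```

```text
time: 0.78
tool_pos: [0.3004, -0.3558, 0.2612]
tcp_rot: [-3.096, -0.532, -0.0]
wrist_force: [1.1, 0.5, 1.5]
width: 1.001
grip_force: 0.0
time: 1.4
tool_pos: [0.375, -0.0774, 0.2915]
tcp_rot: [3.096, 0.532, 0.001]
wrist_force: [2.8, -0.8, 0.3]
width: 1.001
grip_force: 0.0
time: 2.02
tool_pos: [0.4497, 0.2013, 0.3214]
tcp_rot: [3.096, 0.534, 0.0]
wrist_force: [0.6, 0.1, 0.7]
width: 0.997
grip_force: 0.0
time: 2.65
tool_pos: [0.4495, 0.1992, 0.3209]
tcp_rot: [-2.56, -1.821, 0.001]
wrist_force: [0.2, 0.7, 0.0]
width: 1.003
grip_force: 0.0
time: 3.28
tool_pos: [0.4495, 0.1992, 0.321]
tcp_rot: [-1.775, -2.592, 0.001]
wrist_force: [-0.7, -0.4, -0.0]
width: 1.001
grip_force: 0.0
d [0.0116 0.0415 0.121 ] turn 0.002 yaw now 0.369 q6 -0.002 t 3.33 F [ 0.3  0.3 -0.8] w 1.001
[[32, 49, 50], [68, 94, 93], [211, 155, 103]]
```

View pics/w1.png

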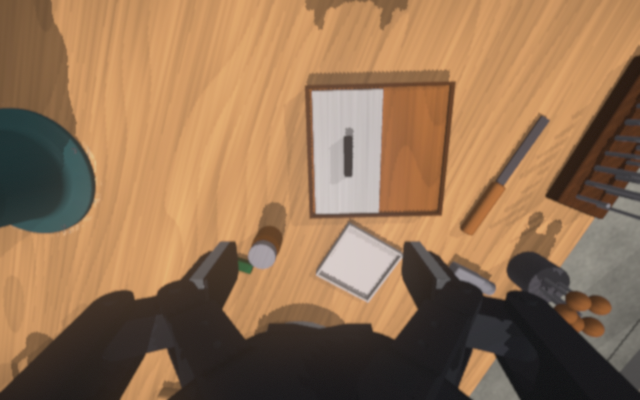

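The wrist view shows the cover as the white area (312–382, 88–214), with its handle at (348,153). The dish is at (360,260).

```bash
cat > m2.py <<'E'
from h import *
i=bot.camera_info("wrist"); im=cv2.imread("pics/w1.png")[:,:,::-1]
hsv=cv2.cvtColor(np.ascontiguousarray(im),cv2.COLOR_RGB2HSV)
m=(hsv[...,1]<70)&(hsv[...,2]>120)
m=cv2.morphologyEx(m.astype(np.uint8),cv2.MORPH_CLOSE,np.ones((3,3)))
for c,a,k in blobs(m,800):
    cs,_=cv2.findContours(k.astype(np.uint8),cv2.RETR_EXTERNAL,cv2.CHAIN_APPROX_NONE)
    w=ray(i,cs[0][:,0],.033)[:,:2]
    r=cv2.minAreaRect((w*1000).astype(np.float32))
    print(c.round(1),a,"rect mm",np.round(r[0],1),np.round(r[1],1),round(r[2],2))
d=(hsv[...,2]<70); 
for c,a,k in blobs(d,60):
    if 320<c[0]<380 and 120<c[1]<190:
        v,u=np.nonzero(k); w=ray(i,np.c_[u,v],.05)[:,:2]
        r=cv2.minAreaRect((w*1000).astype(np.float32)); print("handle",c,a,np.round(r[0],1),np.round(r[1],1),round(r[2],2))
E
python3 m2.py
```

```text
[346.8 149.8] 8121 rect mm [483.  227.2] [104.8 192.6] 22.65
[604.9 254.4] 4525 rect mm [976.8 226. ] [152.3 151.2] 85.44
[358.7 262.5] 3849 rect mm [575.4  60.3] [114.7 115.2] 80.16
[493.9 386. ] 1018 rect mm [ 930.6 -103.1] [ 79.8 119. ] 53.92
```

```bash
python3 -c "
from h import *
rel([.483,.2272,.038],np.radians(22.65))"
```

```text
d [0.014  0.0413 0.2831] turn -0.026 yaw now 0.369 q6 -0.002 t 3.38 F [-0.8 -0.3 -1.4] w 1.0
```

```bash
python3 jog.py '[[[0.014,0.0413,0,0],[0,0,0.05,-0.026],[0,0,0.06,0],[0,0,0.06,0],[0,0,0.06,0]]]' 0.6
python3 jog.py '[[[0,0,0.03,0],[0,0,0.023,0],[0,0,0,0],[0,0,0,0]]]'
python3 -c "
from h import *
rel([.483,.2272,.038],np.radians(22.65)); snap('wrist','w2')"
```

```text
time: 4.0
tool_pos: [0.4832, 0.2274, 0.0897]
tcp_rot: [1.742, 2.614, 0.001]
wrist_force: [-0.1, -0.3, 0.1]
width: 0.602
grip_force: 0.0
time: 4.5
tool_pos: [0.4839, 0.2277, 0.0392]
tcp_rot: [1.739, 2.615, 0.002]
wrist_force: [-0.2, 0.2, 0.9]
width: 0.6
grip_force: 0.0
d [-0.0001 -0.0011  0.0012] turn 0.002 yaw now 0.397 q6 -0.004 t 4.5 F [-0.2  0.2  0.9] w 0.6
```

View pics/w2.png

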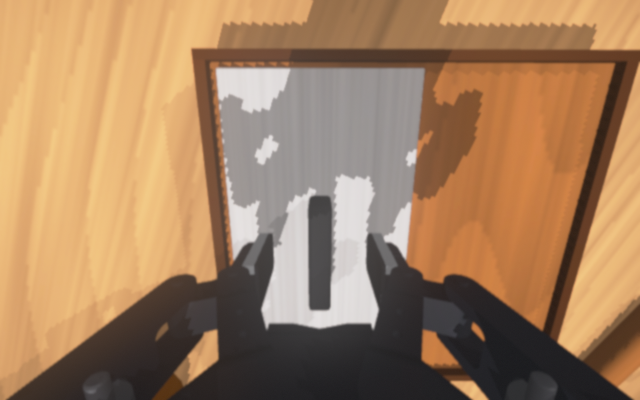

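The fingers straddle the bar handle, which is centred at (319,250). I close them and slide the cover.

```bash
python3 jog.py '[[[0,0,0,0],[0,0,0,0],[0,0,0,0],[0,0,0,0],[0,0,0,0]]]' 0 30
python3 jog.py '[[[0,0.015,0,0],[0,0.02,0,0],[0,0.02,0,0],[0,0.02,0,0],[0,0.015,0,0]]]'
python3 jog.py '[[[0,0.007,0,0],[0,0.002,0,0],[0,0,0,0],[0,0,0,0]]]'
python3 -c "
from h import *
rel([.483,.2272,.038],np.radians(22.65))"
```

```text
time: 5.18
tool_pos: [0.484, 0.2277, 0.0393]
tcp_rot: [1.738, 2.616, 0.002]
wrist_force: [0.6, 0.2, 6.1]
width: 0.133
grip_force: 31.5
time: 5.8
tool_pos: [0.5638, 0.2614, 0.0393]
tcp_rot: [-1.736, -2.614, 0.009]
wrist_force: [-13.0, -6.1, 18.2]
width: 0.13
grip_force: 33.2
time: 6.3
tool_pos: [0.5719, 0.2647, 0.0393]
tcp_rot: [-1.737, -2.614, 0.008]
wrist_force: [-8.2, -3.5, 14.0]
width: 0.129
grip_force: 32.6
d [-0.0001 -0.0965  0.0018] turn 0.003 yaw now 0.398 q6 -0.004 t 6.3 F [-8.2 -3.5 14. ] w 0.129
```

```bash
python3 jog.py '[[[0,0,0,0],[0,0,0,0],[0,0,0,0],[0,0,-0.02,0],[0,0,-0.05,0]]]' 0.6
python3 jog.py '[[[-0.02,-0.04,-0.03,0],[-0.02,-0.05,-0.03,0],[-0.02,-0.03,-0.04,0],[0,0,-0.06,0],[0,0,0,0]]]'
python3 -c "
from h import *
rel([.483,.2272,.038],np.radians(22.65)); snap('wrist','w3')"
```

```text
time: 6.92
tool_pos: [0.5721, 0.2648, 0.1067]
tcp_rot: [-1.737, -2.614, 0.008]
wrist_force: [0.1, -0.3, 0.2]
width: 0.601
grip_force: 0.0
time: 7.55
tool_pos: [0.4905, 0.1645, 0.2766]
tcp_rot: [1.734, 2.608, 0.017]
wrist_force: [0.5, 0.2, -0.6]
width: 0.602
grip_force: 0.0
d [0.0611 0.0139 0.2388] turn 0.002 yaw now 0.397 q6 -0.122 t 7.55 F [ 0.5  0.2 -0.6] w 0.602
```

View pics/w3.png

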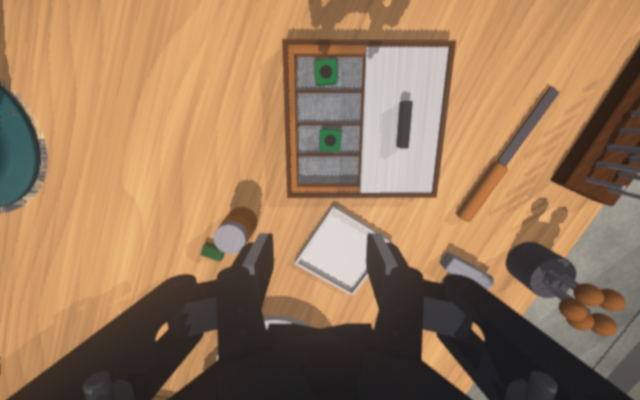

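Green blanks sit in the pockets at (326,72) and (330,140), and the other two pockets are empty. The cover is fully back. Next I measure them and look over the carousel.

```bash
cat >> h.py <<'E'
def rects(i,mask,z,amin=60):
    out=[]
    for c,a,k in blobs(mask,amin):
        cs,_=cv2.findContours(k.astype(np.uint8),cv2.RETR_EXTERNAL,cv2.CHAIN_APPROX_NONE)
        r=cv2.minAreaRect((ray(i,cs[0][:,0],z)[:,:2]*1000).astype(np.float32))
        print(c.round(1),a,"mm",np.round(r[0],1),np.round(r[1],1),round(r[2],1)); out.append(r)
    return out
def hsv(im): return cv2.cvtColor(np.ascontiguousarray(im),cv2.COLOR_RGB2HSV)
E
python3 - <<'E'
from h import *
i=bot.camera_info("wrist"); h=hsv(cv2.imread("pics/w3.png")[:,:,::-1])
print("green"); rects(i,cv2.morphologyEx(((h[...,0]>50)&(h[...,0]<85)&(h[...,1]>120)).astype(np.uint8),cv2.MORPH_CLOSE,np.ones((9,9))),.025)
print("white"); rects(i,(h[...,1]<70)&(h[...,2]>120),.014,2000)
E
python3 jog.py '[[[-0.0583,-0.0173,-0.004,0],[-0.0583,-0.0173,-0.004,0],[-0.0583,-0.0173,-0.004,0],[-0.0583,-0.0173,-0.004,0],[-0.0583,-0.0173,-0.004,0]]]'
python3 jog.py '[[[-0.0583,-0.0173,-0.004,0],[-0.0583,-0.0173,-0.004,0],[0,0,0,0.178],[0,0,0,0.178],[0,0,0,0.178]]]'
python3 jog.py '[[[0,0,0,0.176],[0,0,0,0]]]'
python3 -c "
from h import *
rel([.536,-.259,.3],np.radians(-18)); snap('wrist','w4')"
```

```text
green
[325.6  71.7] 337 mm [448.5 285.1] [26.4 27.5] 27.0
[329.7 139.6] 261 mm [488.1 207.3] [26.1 26.9] 18.9
white
[401.2 117.3] 10918 mm [572.6 264.7] [109.8 199.5] 22.7
[610.6 247.8] 5048 mm [975.2 202.5] [114. 210.] 40.7
[337.5 250.6] 4214 mm [578.5  52. ] [118.7 118. ] 80.3
[566.8 330. ] 2375 mm [1007.2   66.2] [ 92.6 186. ] 88.4
time: 8.22
tool_pos: [0.5197, -0.1399, 0.2874]
tcp_rot: [-1.737, -2.616, 0.0]
wrist_force: [1.2, 0.5, -0.3]
width: 0.598
grip_force: 0.0
time: 8.85
tool_pos: [0.533, -0.2592, 0.2948]
tcp_rot: [-2.372, -2.056, 0.002]
wrist_force: [0.5, 0.3, -0.5]
width: 0.602
grip_force: 0.0
time: 9.1
tool_pos: [0.5332, -0.2588, 0.2951]
tcp_rot: [-2.536, -1.851, 0.002]
wrist_force: [0.8, 0.4, 0.1]
width: 0.602
grip_force: 0.0
d [ 0.0007  0.0027 -0.005 ] turn 0.004 yaw now -0.31 q6 -0.184 t 9.1 F [0.8 0.4 0.1] w 0.602
```

View pics/w4.png

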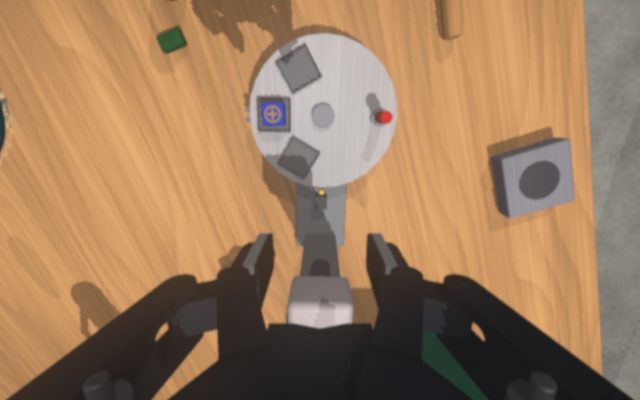

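One blue piece lies in the nest at (274,114). The empty nests are at (299,67) and (298,158), and the post is at (384,117).

```bash
python3 - <<'E'
from h import *
i=bot.camera_info("wrist"); im=cv2.imread("pics/w4.png")[:,:,::-1];h=hsv(im)
print("blue");rects(i,cv2.morphologyEx(((h[...,0]>105)&(h[...,0]<135)&(h[...,1]>120)).astype(np.uint8),cv2.MORPH_CLOSE,np.ones((9,9))),.056)
print("red top");rects(i,(((h[...,0]<8)|(h[...,0]>172))&(h[...,1]>150)),.081,20)
disc=(h[...,1]<50)&(h[...,2]>110)
for c,a,k in blobs(disc,5000):
    cs,_=cv2.findContours(k.astype(np.uint8),cv2.RETR_EXTERNAL,cv2.CHAIN_APPROX_NONE)
    p=ray(i,cv2.convexHull(cs[0])[:,0],.036)[:,:2]; print("disc",c,a,cv2.minEnclosingCircle((p*1000).astype(np.float32)),np.round(cv2.fitEllipse((p*1000).astype(np.float32)),1) if 0 else "")
sub=np.zeros(h.shape[:2],bool);sub[40:185,250:330]=1
print("nests");rects(i,sub&(h[...,2]<150)&(h[...,1]<90),.0375,300)
E
```

```text
blue
[272.8 113.4] 470 mm [ 495.2 -168.7] [26.6 28.6] 72.3
red top
[385.2 116.8] 100 mm [ 630.3 -216.2] [11.9 13.7] 72.3
disc [616.45430545 180.24316126] 17803 ((942.7832641601562, -513.19921875), 356.7553405761719) 
disc [326.0080631  114.27233421] 17115 ((545.3126220703125, -238.59292602539062), 151.36099243164062) 
nests
[296.8  65.9] 1500 mm [ 542.  -118.9] [48.8 57.9] 11.8
[274.  113.7] 665 mm [ 492.9 -167.9] [49.2 46.2] 70.6
[294.9 161.3] 1517 mm [ 498.7 -236.5] [59.3 80.4] 40.9
```

```bash
python3 -c "
from h import *
rel([.4944,-.1684,.0405],np.radians(-18))
i=bot.camera_info('wrist'); print('hub',ray(i,(322,115),.04))"
```

```text
d [ 0.0743 -0.064   0.2549] turn 0.006 yaw now -0.308 q6 -0.186 t 9.15 F [-0.4 -0.4  0.3] w 0.599
hub [[ 0.55652931 -0.19000072  0.04      ]]
```

Hub matches my axis estimate.

```bash
python3 jog.py '[[[0.037,-0.032,0.03,0],[0.0373,-0.032,0.03,0.006],[0,0,0.06,0],[0,0,0.06,0],[0,0,0.05,0]]]'
python3 jog.py '[[[0,0,0.015,0],[0,0,0.0099,0],[0,0,0,0],[0,0,0,0]]]'
python3 -c "
from h import *
rel([.4944,-.1684,.0405],np.radians(-18))
snap('wrist','w5')"
```

```text
time: 9.78
tool_pos: [0.4945, -0.1681, 0.064]
tcp_rot: [-2.541, -1.846, 0.001]
wrist_force: [0.2, -0.4, 0.3]
width: 0.597
grip_force: 0.0
time: 10.28
tool_pos: [0.4972, -0.1696, 0.0434]
tcp_rot: [2.542, 1.84, 0.003]
wrist_force: [0.3, -0.1, 0.8]
width: 0.601
grip_force: 0.0
d [ 0.0003 -0.0031  0.0029] turn -0.004 yaw now -0.318 q6 -0.058 t 10.28 F [ 0.3 -0.1  0.8] w 0.601
```

View pics/w5.png

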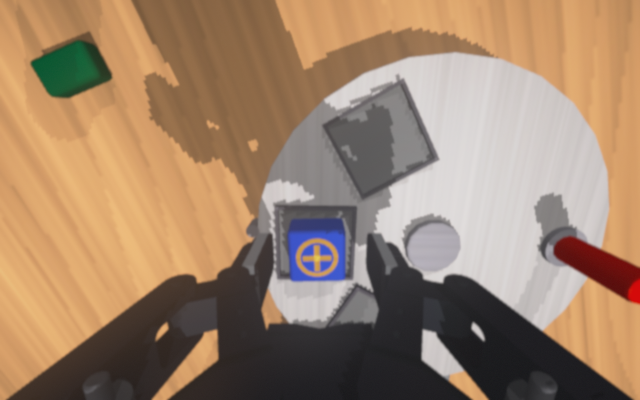

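The blue piece is centred between the fingers at (317,258).

```bash
python3 jog.py '[[[0,-0.003,0.0025,0],[0,0,0,0],[0,0,0,0]]]'
python3 jog.py '[[[0,0,0,0],[0,0,0,0],[0,0,0,0],[0,0,0,0]]]' 0 40
python3 jog.py '[[[0,0,-0.02,0],[0,0,-0.04,0],[0,0,-0.05,0],[0,0,0,0]]]'
python3 -c "
from h import *
i,im=snap('top'); h=hsv(im)
m=(h[...,1]<60)&(h[...,2]>140); m[:150]=0;m[240:]=0;m[:,:297]=0;m[:,350:]=0
r=rects(i,m,.012,300)
rel([*np.array(r[0][0])/1000,.1],np.radians(-10))"
```

```text
time: 10.7
tool_pos: [0.4926, -0.1679, 0.039]
tcp_rot: [2.545, 1.842, 0.0]
wrist_force: [-0.4, 0.7, 0.3]
width: 0.6
grip_force: 0.0
time: 11.2
tool_pos: [0.4928, -0.168, 0.0392]
tcp_rot: [2.545, 1.842, 0.0]
wrist_force: [-1.8, 0.2, 2.5]
width: 0.344
grip_force: 41.7
time: 11.7
tool_pos: [0.4962, -0.1693, 0.1536]
tcp_rot: [2.539, 1.837, 0.008]
wrist_force: [0.1, -0.2, -0.7]
width: 0.339
grip_force: 39.8
[317.5 187. ] 1394 mm [585.4  49.1] [116.1 116.1] 80.4
d [0.2353 0.0182 0.0511] turn -0.143 yaw now -0.318 q6 -0.058 t 11.75 F [-0.5 -1.  -0.6] w 0.344
```

```bash
python3 jog.py '[[[0.059,0.004,0.0,0],[0.059,0.004,0.01,0],[0.059,0.004,0.01,0],[0.059,0.003,0.01,0],[0,0,0.02,-0.143]]]'
python3 jog.py '[[[0,0,0.04,0],[0,0,0.03,0],[0,0,0.01,0],[0,0,0,0]]]'
python3 -c "
from h import *
rel([.582,.05,.010],np.radians(-10))"
```

```text
time: 12.38
tool_pos: [0.5814, 0.0555, 0.0973]
tcp_rot: [-2.398, -2.028, -0.001]
wrist_force: [-0.1, -0.2, -0.7]
width: 0.34
grip_force: 39.8
time: 12.88
tool_pos: [0.5793, 0.0514, 0.0174]
tcp_rot: [-2.406, -2.017, 0.004]
wrist_force: [-0.7, -0.2, -0.2]
width: 0.339
grip_force: 39.8
d [-0.0009  0.003   0.0074] turn -0.001 yaw now -0.175 q6 0.221 t 12.88 F [-0.7 -0.2 -0.2] w 0.339
```

```bash
python3 jog.py '[[[0,0,0.006,0],[0,0,0,0]]]'
python3 jog.py '[[[0,0,0,0],[0,0,0,0],[0,0,-0.02,0],[0,0,-0.06,0],[0,0,-0.06,0]]]' 0.5
python3 jog.py '[[[0,0,0,-0.143],[0,0,0,-0.143],[0,0,0,-0.143],[0,0,0,-0.14],[0,0,0,0]]]'
python3 -c "
from h import *
i,im=snap('top','t2'); h=hsv(im)
print('blue');m=((h[...,0]>105)&(h[...,0]<135)&(h[...,1]>120));m[:,:290]=0;m[:,450:]=0;m[:120]=0;rects(i,m,.024,10)
m=(h[...,0]>45)&(h[...,0]<88)&(h[...,1]>90); m[:150]=0;m[270:]=0;m[:,:200]=0;m[:,380:]=0
print('green');rects(i,cv2.morphologyEx(m.astype(np.uint8),cv2.MORPH_CLOSE,np.ones((5,5))),.025,15)
rel([.4881,.2073,.1],np.radians(22.65))"
```

```text
time: 13.12
tool_pos: [0.5813, 0.0515, 0.0136]
tcp_rot: [2.407, 2.018, 0.002]
wrist_force: [-0.1, -1.1, -0.5]
width: 0.341
grip_force: 39.8
time: 13.75
tool_pos: [0.5804, 0.0515, 0.1554]
tcp_rot: [-2.407, -2.019, -0.0]
wrist_force: [1.5, -0.5, -0.4]
width: 0.502
grip_force: 0.0
time: 14.38
tool_pos: [0.5811, 0.0516, 0.1545]
tcp_rot: [1.745, 2.611, 0.002]
wrist_force: [0.2, 0.2, -0.2]
width: 0.496
grip_force: 0.0
blue
green
[264.  218.2] 102 mm [491.4 207. ] [27.7 31.2] 17.8
[236.7 232.4] 98 mm [451.6 286. ] [27.4 28.5] 26.1
d [ 0.1794 -0.0266  0.0541] turn -0.004 yaw now 0.391 q6 -0.346 t 14.43 F [0.4 0.8 0.3] w 0.502
```

```bash
python3 jog.py '[[[0.0597,-0.0085,0,0],[0.0597,-0.0085,0,0],[0.0597,-0.0085,0.01,0],[0,0,0.045,-0.004],[0,0,0.035,0]]]' 0.45
python3 jog.py '[[[0,0,0,0],[0,0,0,0]]]'
python3 -c "
from h import *
rel([.4895,.2072,.009],np.radians(22.65)); i,im=snap('wrist','w6'); h=hsv(im)
rects(i,cv2.morphologyEx(((h[...,0]>50)&(h[...,0]<85)&(h[...,1]>120)).astype(np.uint8),cv2.MORPH_CLOSE,np.ones((9,9))),.025)"
```

```text
time: 15.05
tool_pos: [0.4879, 0.2083, 0.0626]
tcp_rot: [1.738, 2.616, 0.001]
wrist_force: [0.0, 0.3, -0.3]
width: 0.443
grip_force: 0.0
time: 15.3
tool_pos: [0.4895, 0.2074, 0.0644]
tcp_rot: [1.739, 2.615, 0.002]
wrist_force: [1.0, 1.0, 0.5]
width: 0.455
grip_force: 0.0
d [-0.0002 -0.0002  0.0554] turn 0.001 yaw now 0.397 q6 -0.043 t 15.3 F [1.  1.  0.5] w 0.455
[313.2  88. ] 1535 mm [451.  286.8] [28.2 27.9] 27.3
[322.9 221. ] 1189 mm [490.7 208.7] [28.6 29.5] 20.6
```

View pics/w6.png

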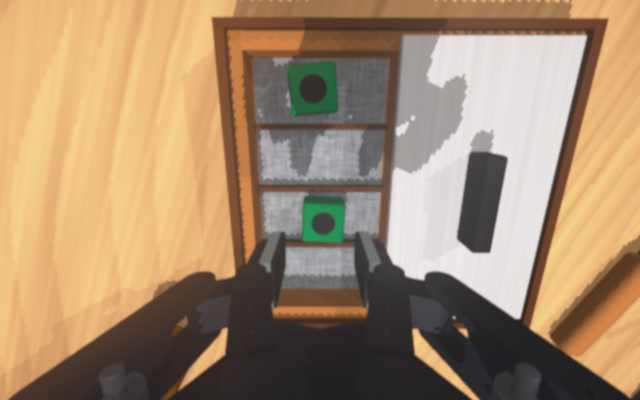

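The lower blank at (323,221) is nearly centred between the fingers. I descend.

```bash
python3 jog.py '[[[0.001,0.0015,0.02,0],[0,0,0.02,0],[0,0,0.014,0],[0,0,0,0],[0,0,0,0]]]'
python3 -c "
from h import *
rel([.4905,.2085,.0085],np.radians(22.65))"
```

```text
time: 15.98
tool_pos: [0.4903, 0.2089, 0.0099]
tcp_rot: [1.738, 2.616, 0.002]
wrist_force: [-0.5, -0.3, -0.2]
width: 0.451
grip_force: 0.0
d [-0.0004  0.0001  0.0014] turn 0.002 yaw now 0.398 q6 -0.042 t 15.97 F [-0.5 -0.3 -0.2] w 0.451
```

```bash
python3 jog.py '[[[0,0,0,0],[0,0,0,0],[0,0,0,0],[0,0,0,0]]]' 0 40
python3 jog.py '[[[0,0,-0.02,0],[0,0,-0.04,0],[0,0,-0.06,0],[0,0,-0.02,0.105],[0,0,0,0.105]]]'
python3 -c "
from h import *
rel([.5444,-.1236,.1],np.radians(10.6))"
```

```text
time: 16.48
tool_pos: [0.4906, 0.2091, 0.0102]
tcp_rot: [1.738, 2.616, 0.003]
wrist_force: [-0.3, -0.5, 6.8]
width: 0.341
grip_force: 40.9
time: 17.1
tool_pos: [0.4911, 0.2093, 0.1519]
tcp_rot: [2.006, 2.415, 0.007]
wrist_force: [0.1, -0.5, -1.6]
width: 0.339
grip_force: 46.2
d [-0.3371 -0.009   0.0516] turn -0.0 yaw now 0.185 q6 0.172 t 17.1 F [ 0.1 -0.5 -1.6] w 0.339
```

```bash
python3 jog.py '[[[-0.056,-0.0015,0,0],[-0.056,-0.0015,0,0],[-0.056,-0.0015,0,0],[-0.056,-0.0015,0,0],[-0.056,-0.0015,0,0]]]'
python3 jog.py '[[[-0.057,-0.0015,0.02,0],[0,0,0.04,0],[0,0,0.02,0],[0,0,0,0],[0,0,0,0]]]'
python3 -c "
from h import *
rel([.5444,-.1236,.042],np.radians(10.6)); i,im=snap('wrist','w7'); snap('top','t3')"
```

```text
time: 17.73
tool_pos: [0.5341, -0.0695, 0.1488]
tcp_rot: [-2.003, -2.42, -0.0]
wrist_force: [0.4, 0.8, 0.1]
width: 0.336
grip_force: 46.3
time: 18.35
tool_pos: [0.544, -0.1241, 0.0696]
tcp_rot: [2.002, 2.42, 0.001]
wrist_force: [-0.1, 0.7, 0.1]
width: 0.34
grip_force: 46.3
d [0.0004 0.0004 0.0276] turn 0.003 yaw now 0.188 q6 -0.457 t 18.35 F [-0.1  0.7  0.1] w 0.34
```

View pics/w7.png

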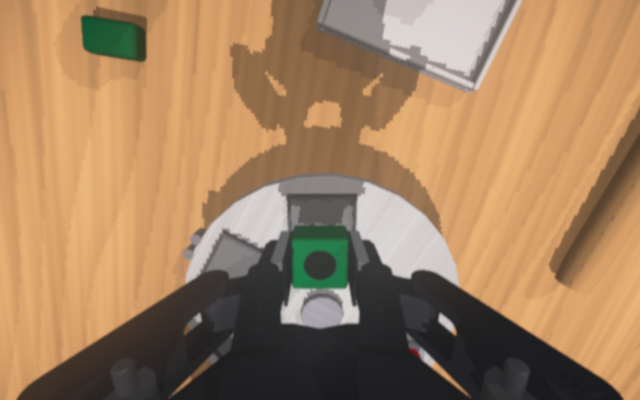

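The blank is held at (320,258), above the nest whose far edge is at (322,193).

```bash
python3 -c "
from h import *
i=bot.camera_info('wrist'); print(ray(i,[(288,193),(358,193),(322,193)],.0395).round(4), 'expect mid .5402 -.1010')"
python3 jog.py '[[[0,0,0.015,0],[0,0,0.01,0],[0,0,0.0,0],[0,0,0.0,0]]]'
```

```text
[[ 0.5193 -0.1047  0.0395]
 [ 0.5638 -0.0962  0.0395]
 [ 0.5409 -0.1005  0.0395]] expect mid .5402 -.1010
time: 18.95
tool_pos: [0.5434, -0.124, 0.0436]
tcp_rot: [-2.003, -2.42, 0.0]
wrist_force: [-0.9, -0.6, -0.5]
width: 0.341
grip_force: 46.3
```

```bash
python3 jog.py '[[[0,0.0008,0.002,0],[0,0,0,0],[0,0,0,0]]]'
python3 jog.py '[[[0,0,0,0],[0,0,0,0],[0,0,-0.01,0],[0,0,-0.05,0],[0,0,-0.05,0]]]' 0.47
python3 jog.py '[[[0.056,0.0015,0,0],[0.056,0.0015,0,0],[0.056,0.0015,0,0],[0.056,0.0015,0,0],[0.056,0.0015,0,0]]]'
python3 jog.py '[[[0.056,0.0015,0,-0.11],[0,0,0,-0.105],[0,0,0,0]]]'
python3 -c "
from h import *
rel([.451,.2865,.06],np.radians(24))"
```

```text
time: 19.32
tool_pos: [0.5444, -0.124, 0.0421]
tcp_rot: [2.003, 2.42, 0.0]
wrist_force: [0.1, -0.1, -0.4]
width: 0.339
grip_force: 46.3
time: 19.95
tool_pos: [0.5438, -0.1238, 0.1531]
tcp_rot: [-2.002, -2.419, 0.001]
wrist_force: [0.3, 0.2, -0.1]
width: 0.468
grip_force: 0.0
time: 20.58
tool_pos: [0.4992, 0.1543, 0.153]
tcp_rot: [2.003, 2.419, 0.002]
wrist_force: [0.3, 0.0, 0.3]
width: 0.469
grip_force: 0.0
time: 20.95
tool_pos: [0.4902, 0.2086, 0.1526]
tcp_rot: [1.731, 2.621, 0.001]
wrist_force: [0.5, 0.0, 0.3]
width: 0.466
grip_force: 0.0
d [ 0.0871 -0.0056  0.0926] turn -0.015 yaw now 0.404 q6 -0.048 t 20.95 F [0.5 0.  0.3] w 0.466
```

```bash
python3 jog.py '[[[0.045,-0.003,0.01,-0.015],[0.0421,-0.0026,0.03,0],[0,0,0.05,0],[0,0,0,0],[0,0,0,0]]]' 0.45
python3 -c "
from h import *
rel([.451,.2865,.009],np.radians(24)); i,im=snap('wrist'); h=hsv(im)
rects(i,cv2.morphologyEx(((h[...,0]>50)&(h[...,0]<85)&(h[...,1]>120)).astype(np.uint8),cv2.MORPH_CLOSE,np.ones((9,9))),.025)
i,im=snap('top','t4'); h=hsv(im)
m=((h[...,0]>105)&(h[...,0]<135)&(h[...,1]>100));m[:,:290]=0;m[:,450:]=0;m[:120]=0;print('blue');rects(i,m,.024,10)
m=(h[...,0]>45)&(h[...,0]<88)&(h[...,1]>90); m[:150]=0;m[270:]=0;m[:,:290]=0;m[:,450:]=0;print('green');rects(i,m,.056,10)
m=(h[...,1]<60)&(h[...,2]>140); m[:150]=0;m[240:]=0;m[:,:297]=0;m[:,360:]=0
r=rects(i,m,.012,300)
"
```

```text
time: 21.58
tool_pos: [0.4516, 0.2851, 0.0632]
tcp_rot: [1.715, 2.632, 0.002]
wrist_force: [0.2, 0.6, 0.6]
width: 0.45
grip_force: 0.0
d [ 0.0015 -0.      0.0542] turn -0.003 yaw now 0.416 q6 0.101 t 21.57 F [0.2 0.6 0.6] w 0.45
[320.5 219.2] 1172 mm [450.5 287.5] [28.3 29. ] 26.5
blue
green
[379.8 197.3] 70 mm [ 544.1 -125.2] [27.1 27.7] 8.7
[346.7 253. ] 35 mm [389.1 -29.3] [11.1 22. ] 89.3
[316.7 187.3] 1091 mm [586.1  53.9] [106.5 115.8] 80.4
```

```bash
python3 -c "
import cv2
a=cv2.imread('pics/t4.png')[140:270,190:450]
cv2.imwrite('pics/t4c.png',cv2.resize(a,None,fx=3,fy=3,interpolation=cv2.INTER_CUBIC))"
```

```text
(no output)
```

View pics/t4c.png

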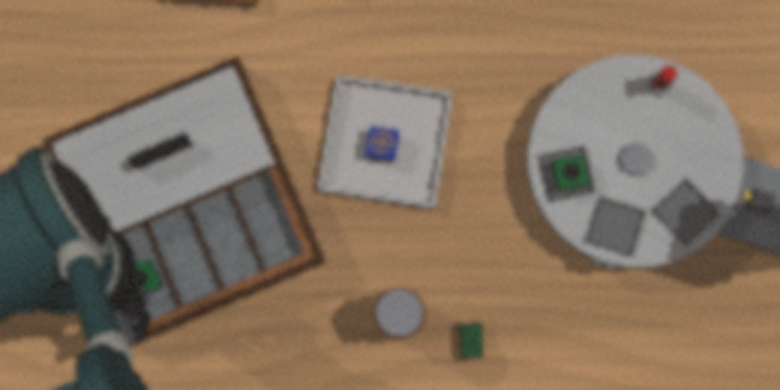

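The blue piece is in the dish at (381,144) in the crop, and the first blank is in its nest at (570,172). I continue with the second blank.

```bash
python3 jog.py '[[[0.0022,0,0.02,0],[0,0,0.02,0],[0,0,0.0125,0],[0,0,0,0],[0,0,0,0]]]'
python3 jog.py '[[[0,0,0,0],[0,0,0,0],[0,0,0,0],[0,0,0,0]]]' 0 40
python3 jog.py '[[[0,0,-0.02,0],[0,0,-0.04,0],[0,0,-0.06,0],[0,0,-0.02,0.18],[0,0,0,0.18]]]'
python3 jog.py '[[[0,0,0,0.18],[0,0,0,0.18],[0,0,0,0.037],[0,0,0,0]]]'
python3 -c "
from h import *
rel([.4929,-.1679,.1],np.radians(-19.4))"
```

```text
time: 22.3
tool_pos: [0.4505, 0.2878, 0.0104]
tcp_rot: [1.712, 2.633, 0.002]
wrist_force: [-1.2, 0.8, -0.0]
width: 0.45
grip_force: 0.0
time: 22.8
tool_pos: [0.4507, 0.2881, 0.0107]
tcp_rot: [1.711, 2.633, 0.003]
wrist_force: [0.4, -0.9, 5.7]
width: 0.336
grip_force: 39.3
time: 23.42
tool_pos: [0.4513, 0.2885, 0.1526]
tcp_rot: [2.162, 2.277, 0.009]
wrist_force: [-0.1, -0.2, -0.2]
width: 0.342
grip_force: 38.8
time: 23.92
tool_pos: [0.4494, 0.2874, 0.1493]
tcp_rot: [-2.562, -1.818, 0.0]
wrist_force: [0.3, 0.6, -0.3]
width: 0.336
grip_force: 38.8
d [-0.4153  0.1915  0.0493] turn 0.002 yaw now -0.337 q6 0.859 t 23.93 F [ 0.3  0.6 -0.3] w 0.336
```

```bash
python3 jog.py '[[[-0.0519,0.0239,0,0],[-0.0519,0.0239,0,0],[-0.0519,0.0239,0,0],[-0.0519,0.0239,0,0],[-0.0519,0.0239,0,0]]]'
python3 jog.py '[[[-0.0519,0.0239,0,0],[-0.0519,0.0239,0,0],[-0.0519,0.0239,0.01,0],[0,0,0.04,0],[0,0,0.025,0]]]'
python3 jog.py '[[[0,0,0,0],[0,0,0,0]]]'
python3 -c "
from h import *
rel([.4929,-.1679,.042],np.radians(-19.4)); i,im=snap('wrist','w8')
"
```

```text
time: 24.55
tool_pos: [0.476, 0.0012, 0.1496]
tcp_rot: [2.562, 1.818, 0.001]
wrist_force: [-0.2, 0.1, 0.1]
width: 0.341
grip_force: 38.9
time: 25.18
tool_pos: [0.4909, -0.1686, 0.0728]
tcp_rot: [-2.563, -1.814, 0.001]
wrist_force: [-0.1, -0.5, -0.4]
width: 0.338
grip_force: 38.9
time: 25.42
tool_pos: [0.4926, -0.1679, 0.0753]
tcp_rot: [2.562, 1.816, 0.001]
wrist_force: [0.5, 0.1, 0.2]
width: 0.341
grip_force: 38.9
d [0.0001 0.0003 0.0333] turn 0.001 yaw now -0.338 q6 -0.038 t 25.43 F [0.5 0.1 0.2] w 0.341
```

View pics/w8.png

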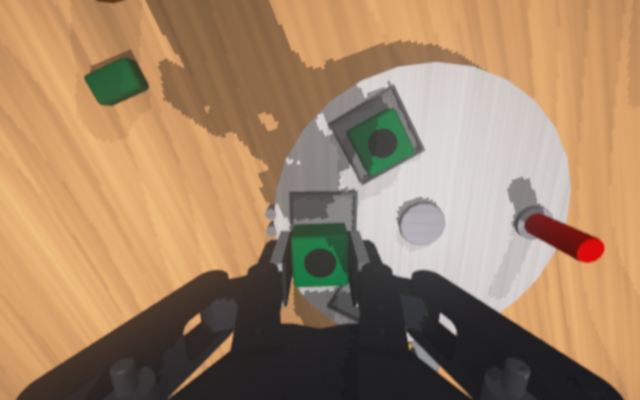

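The first blank lies flat in its nest at (382,143). The held blank at (320,258) is aligned with the middle nest.

```bash
python3 jog.py '[[[0,0,0.015,0],[0,0,0.012,0],[0,0,0.004,0],[0,0,0.0,0],[0,0,0.0,0]]]'
python3 -c "
from h import *
rel([.4929,-.1679,.0425],np.radians(-19.4))"
```

```text
time: 26.1
tool_pos: [0.492, -0.1678, 0.0435]
tcp_rot: [2.564, 1.815, 0.0]
wrist_force: [-0.1, 0.0, 0.2]
width: 0.345
grip_force: 38.9
d [0.0002 0.0009 0.001 ] turn -0.0 yaw now -0.339 q6 -0.038 t 26.1 F [-0.1  0.   0.2] w 0.345
```

```bash
python3 jog.py '[[[0,0,0.001,0],[0,0,0,0]]]'
python3 jog.py '[[[0,0,0,0],[0,0,0,0],[0,0,-0.01,0],[0,0,-0.05,0],[0,0,-0.04,0]]]' 0.47
python3 jog.py '[[[0,0.05,0,0],[0,0.05,0,0],[0,0.0465,0,0],[0,0,0,0],[0,0,0,0]]]' 
python3 -c "
from h import *
rel([.6303,-.2162,.05],np.radians(-19.4)); i,im=snap('wrist','w9'); snap('top','t5')"
```

```text
time: 26.35
tool_pos: [0.4919, -0.1677, 0.0425]
tcp_rot: [2.564, 1.815, 0.0]
wrist_force: [0.4, -0.4, 0.0]
width: 0.333
grip_force: 38.9
time: 26.98
tool_pos: [0.4921, -0.1678, 0.1445]
tcp_rot: [2.564, 1.814, 0.001]
wrist_force: [0.5, -0.7, 0.3]
width: 0.47
grip_force: 0.0
time: 27.6
tool_pos: [0.6293, -0.2161, 0.1423]
tcp_rot: [-2.563, -1.814, 0.001]
wrist_force: [-0.6, 0.8, 0.1]
width: 0.47
grip_force: 0.0
d [0.0003 0.0011 0.0923] turn -0.0 yaw now -0.339 q6 -0.029 t 27.6 F [-0.6  0.8  0.1] w 0.47
```

View pics/w9.png

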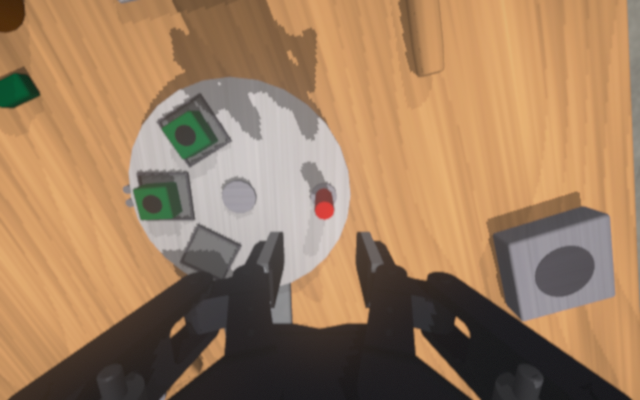

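Both blanks look flat in their nests at (193,132) and (157,202), and the post is at (324,205). A quick numeric check follows.

```bash
python3 -c "
from h import *
i=bot.camera_info('wrist'); h=hsv(cv2.imread('pics/w9.png')[:,:,::-1]); m=((h[...,0]>50)&(h[...,0]<85)&(h[...,1]>120)).astype(np.uint8);m[:,:100]=0
rects(i,cv2.morphologyEx(m,cv2.MORPH_CLOSE,np.ones((9,9))),.052)
print('post');rects(i,(((h[...,0]<8)|(h[...,0]>172))&(h[...,1]>150)&(h[...,2]>180)),.081,20)
i=bot.camera_info('top'); h=hsv(cv2.imread('pics/t5.png')[:,:,::-1]); m=(h[...,0]>45)&(h[...,0]<88)&(h[...,1]>90); m[:150]=0;m[240:]=0;m[:,:360]=0;m[:,450:]=0;print('green');rects(i,m,.056,10)
"
```

```text
[186.9 134.5] 770 mm [ 542.5 -126. ] [27.3 28.1] 10.2
[156.3 202.7] 443 mm [ 488.3 -169.1] [26.8 26. ] 72.8
post
[324.1 209.8] 228 mm [ 630.8 -215.6] [13.1 12.5] 70.6
green
[379.8 197.2] 77 mm [ 544.3 -125.1] [27.5 27.7] 9.3
[395.5 216. ] 84 mm [ 490.8 -167.7] [29.  28.2] 74.1
```

```bash
python3 jog.py '[[[0.0005,0.001,0.03,0],[0,0,0.03,0],[0,0,0.03,0],[0,0,0,0],[0,0,0,0]]]'
python3 jog.py '[[[0,0,0,0],[0,0,0,0],[0,0,0,0],[0,0,0,0],[0,0,0,0]]]' 0 60
python3 -c "
from h import *
rel([.6303,-.2162,.05],np.radians(-19.4))"
```

```text
time: 28.32
tool_pos: [0.6313, -0.2164, 0.0538]
tcp_rot: [2.563, 1.814, 0.001]
wrist_force: [0.9, -0.6, -0.7]
width: 0.472
grip_force: 0.0
time: 28.95
tool_pos: [0.6327, -0.2169, 0.0547]
tcp_rot: [2.562, 1.813, 0.003]
wrist_force: [-0.3, -0.7, 7.1]
width: 0.163
grip_force: 58.6
d [-0.0001 -0.0025  0.0047] turn -0.0 yaw now -0.339 q6 -0.029 t 28.95 F [-0.3 -0.7  7.1] w 0.163
```

```bash
python3 jog.py '[[[0.0077,-0.0004,0,-0.098],[0.0077,-0.0004,0,-0.098],[0.0077,-0.0004,0,-0.098],[0.0077,-0.0004,0,-0.098],[0.0077,-0.0004,0,-0.098]]]'
python3 jog.py '[[[0.0077,-0.0004,0,-0.098],[0.0077,-0.0004,0,-0.098],[0.0077,-0.0004,0,-0.098],[0.0077,-0.0004,0,-0.098],[0.0077,-0.0004,0,-0.098]]]'
python3 jog.py '[[[0.0077,-0.0004,0,-0.098],[0.0077,-0.0004,0,-0.098],[0.0077,-0.0004,0,-0.098],[0.0077,-0.0004,0,-0.098],[0.0077,-0.0004,0,-0.098]]]'
python3 jog.py '[[[0.0077,-0.0004,0,-0.101],[0,0,0,0],[0,0,0,0]]]'
python3 -c "
from h import *
rel([.5827,-.1168,.05],np.radians(70.6))"
```

```text
time: 29.58
tool_pos: [0.6356, -0.1789, 0.0547]
tcp_rot: [2.042, 2.384, 0.0]
wrist_force: [-2.7, -0.8, 6.5]
width: 0.163
grip_force: 58.8
time: 30.2
tool_pos: [0.6203, -0.1442, 0.0547]
tcp_rot: [1.402, 2.809, -0.002]
wrist_force: [-4.7, -3.7, 9.4]
width: 0.167
grip_force: 59.0
time: 30.82
tool_pos: [0.5915, -0.1214, 0.0547]
tcp_rot: [0.679, 3.063, -0.005]
wrist_force: [3.8, -10.5, 1.4]
width: 0.166
grip_force: 58.6
time: 31.2
tool_pos: [0.5834, -0.1182, 0.0547]
tcp_rot: [0.528, 3.095, -0.005]
wrist_force: [-3.6, -5.1, 8.9]
width: 0.166
grip_force: 59.5
d [0.0011 0.0011 0.0047] turn 0.0 yaw now 1.233 q6 -1.471 t 31.2 F [-3.6 -5.1  8.9] w 0.166
```

```bash
python3 jog.py '[[[0.001,0,0,0],[0,0,0,0]]]'
python3 jog.py '[[[0,0,0,0],[0,0,0,0],[0,0,0,0],[0,0,-0.03,0],[0,0,-0.05,0]]]' 0.5
python3 jog.py '[[[0,0,-0.05,0],[-0.05,0.03,-0.02,0],[-0.05,0.03,0,0],[0,0,0,0],[0,0,0,0]]]'
python3 - <<'E'
from h import *
rel([.572,.265,.038],np.radians(22.65))
i,im=snap('top','t6'); h=hsv(im)
m=(h[...,0]>45)&(h[...,0]<88)&(h[...,1]>90); m[:150]=0;m[260:]=0;m[:,:360]=0;m[:,450:]=0;print('green');rects(i,m,.056,10)
m=((h[...,0]<8)|(h[...,0]>172))&(h[...,1]>130); m[:100]=0;m[240:]=0;m[:,:350]=0;m[:,460:]=0;print('red');r=rects(i,m,.075,8)
cv2.imwrite('pics/t6c.png',cv2.resize(im[140:270,190:450,::-1],None,fx=3,fy=3,interpolation=cv2.INTER_CUBIC))
E
```

```text
time: 31.45
tool_pos: [0.5834, -0.1181, 0.0547]
tcp_rot: [0.528, 3.093, -0.005]
wrist_force: [-1.3, -6.8, 7.7]
width: 0.163
grip_force: 59.3
time: 32.08
tool_pos: [0.5796, -0.1149, 0.1303]
tcp_rot: [-0.528, -3.09, -0.001]
wrist_force: [0.5, 0.4, 0.4]
width: 0.501
grip_force: 0.0
time: 32.7
tool_pos: [0.6953, -0.0921, 0.2009]
tcp_rot: [-0.528, -3.094, 0.0]
wrist_force: [-0.6, 0.1, -0.4]
width: 0.503
grip_force: 0.0
d [0.2343 0.296  0.1634] turn 0.837 yaw now 1.233 q6 -1.4 t 32.7 F [-0.6  0.1 -0.4] w 0.503
green
[428.  199.1] 63 mm [ 536.8 -260.1] [22.4 28.5] 87.3
red
```

View pics/t6c.png

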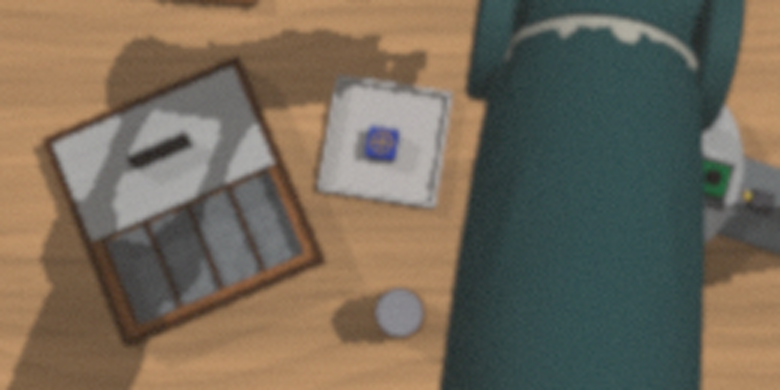

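The tray is empty and the blue piece is still in the dish at (381,144). The arm hides the carousel for now. Next is the cover handle.

```bash
python3 jog.py '[[[0.0335,0.0423,0,0],[0.0335,0.0423,0,0],[0.0335,0.0423,0,0],[0.0335,0.0423,0,0],[0.0335,0.0423,0,0]]]' 0.6
python3 jog.py '[[[0.0335,0.0423,0,0],[0.0335,0.0423,0,0],[0,0,0,0.1674],[0,0,0,0.1674],[0,0,0,0.1674]]]'
python3 jog.py '[[[0,0,0.03,0.1674],[0,0,0.03,0.1674],[0,0,0.03,0],[0,0,0,0],[0,0,0,0]]]'
python3 - <<'E'
from h import *
rel([.572,.265,.039],np.radians(22.65))
i,im=snap('top','t7'); h=hsv(im)
m=(h[...,0]>45)&(h[...,0]<88)&(h[...,1]>90); m[:150]=0;m[260:]=0;m[:,:360]=0;m[:,450:]=0;print('green');rects(i,m,.056,10)
m=((h[...,0]<8)|(h[...,0]>172))&(h[...,1]>130); m[:100]=0;m[240:]=0;m[:,:350]=0;m[:,460:]=0;print('red');r=rects(i,m,.075,8)
i,im=snap('wrist');h=hsv(im);d=(h[...,2]<80);d[330:]=0;d[:,:250]=0;d[:,450:]=0
print('dark');rects(i,d,.055,150)
E
```

```text
time: 33.38
tool_pos: [0.6065, 0.1633, 0.2029]
tcp_rot: [0.531, 3.096, 0.0]
wrist_force: [0.9, -0.1, 0.1]
width: 0.6
grip_force: 0.0
time: 34.0
tool_pos: [0.5721, 0.264, 0.2028]
tcp_rot: [1.29, 2.864, -0.0]
wrist_force: [-0.4, 0.8, -0.2]
width: 0.6
grip_force: 0.0
time: 34.62
tool_pos: [0.5737, 0.2645, 0.1138]
tcp_rot: [1.742, 2.613, 0.002]
wrist_force: [0.2, 0.4, 0.4]
width: 0.599
grip_force: 0.0
d [ 0.0011 -0.0015  0.0748] turn -0.001 yaw now 0.395 q6 -0.002 t 34.62 F [0.2 0.4 0.4] w 0.599
green
[426.6 199.1] 70 mm [ 536.8 -256.6] [27.1 27.1] 74.8
[408.5 214.7] 71 mm [ 494.2 -203.9] [26.5 28.5] 7.2
red
[377.  182.4] 21 mm [ 582.8 -116. ] [ 9.8 14.1] 44.2
dark
[263.3 290.9] 1459 mm [568.1 194.2] [57.1 89.5] 22.5
[407.6 296.5] 4608 mm [669.1 232. ] [65.8 91.5] 30.0
[351.3 327.3] 183 mm [637.2 176.6] [41.3  4.2] 22.5
```

The carousel is at 90° and the blanks are in their nests. I grip the cover.

```bash
python3 jog.py '[[[0.001,-0.001,0.03,0],[0,0,0.03,0],[0,0,0.0125,0],[0,0,0,0],[0,0,0,0]]]'
python3 jog.py '[[[0,0,0,0],[0,0,0,0],[0,0,0,0],[0,0,0,0],[0,0,0,0]]]' 0 30
python3 jog.py '[[[0,-0.015,0,0],[0,-0.02,0,0],[0,-0.02,0,0],[0,-0.02,0,0],[0,-0.014,0,0]]]'
python3 -c "
from h import *
rel([.484,.2277,.039],np.radians(22.65))"
```

```text
time: 35.35
tool_pos: [0.5735, 0.2659, 0.0416]
tcp_rot: [1.742, 2.613, 0.004]
wrist_force: [0.3, 0.1, 0.0]
width: 0.602
grip_force: 0.0
time: 35.98
tool_pos: [0.5729, 0.2656, 0.0409]
tcp_rot: [1.742, 2.613, 0.002]
wrist_force: [0.1, -1.1, 6.7]
width: 0.131
grip_force: 31.2
time: 36.6
tool_pos: [0.4904, 0.2312, 0.0408]
tcp_rot: [1.741, 2.613, 0.005]
wrist_force: [3.8, 1.4, 4.8]
width: 0.131
grip_force: 31.0
d [-0.0008 -0.0073  0.0018] turn -0.0 yaw now 0.395 q6 -0.0 t 36.6 F [3.8 1.4 4.8] w 0.131
```

```bash
python3 jog.py '[[[0,-0.005,0,0],[0,-0.002,0,0],[0,0,0,0],[0,0,0,0]]]'
python3 -c "
from h import *
rel([.484,.2277,.039],np.radians(22.65))"
python3 jog.py '[[[0,0,0,0],[0,0,0,0],[0,0,0,0],[0,0,-0.03,0],[0,0,-0.05,0]]]' 0.6
python3 jog.py '[[[-0.02,-0.02,-0.06,0],[-0.02,-0.02,-0.06,0],[-0.02,-0.01,-0.05,0],[0,0,0,0],[0,0,0,0]]]'
python3 -c "
from h import *
i,im=snap('wrist','w10'); h=hsv(im); rects(i,cv2.morphologyEx(((h[...,1]<70)&(h[...,2]>120)).astype(np.uint8),cv2.MORPH_CLOSE,np.ones((3,3))),.033,2000)
snap('top','t8')"
```

```text
time: 37.1
tool_pos: [0.4845, 0.2288, 0.0408]
tcp_rot: [1.742, 2.613, 0.002]
wrist_force: [2.2, 1.1, 9.0]
width: 0.129
grip_force: 31.5
d [-0.0008 -0.0009  0.0018] turn -0.0 yaw now 0.395 q6 -0.0 t 37.1 F [2.2 1.1 9. ] w 0.129
time: 37.72
tool_pos: [0.4809, 0.2273, 0.1178]
tcp_rot: [-1.74, -2.611, 0.009]
wrist_force: [0.1, 0.3, 0.2]
width: 0.599
grip_force: 0.0
time: 38.35
tool_pos: [0.4613, 0.1567, 0.2823]
tcp_rot: [-1.742, -2.613, 0.001]
wrist_force: [-0.0, 0.2, -0.4]
width: 0.601
grip_force: 0.0
[355.3 120.8] 10608 mm [483.7 227.6] [104.6 192.1] 22.8
[619.8 251.2] 2898 mm [935.3 206.2] [ 79.2 151.9] 40.2
[356.3 248.4] 3223 mm [574.6  59.1] [113.8 113.8] 80.6
[578.5 333.1] 2989 mm [986.4  67.5] [ 77.1 187.9] 75.8
```

View pics/w10.png

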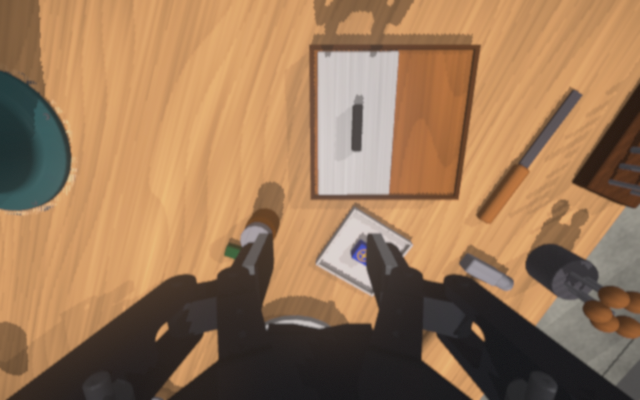

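View pics/t8.png

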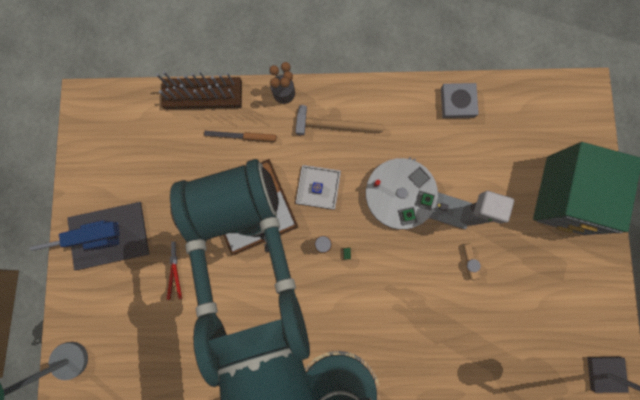

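The cover is home at (355,121), within about 1 mm of where it started. The blue piece is in the dish at (317,188). Both blanks are in their nests at (408,215) and (426,200), with the carousel turned. I hand the job in.

```bash
python3 -c "
from workcell import bot
print(bot.finish_job())"
```

```text
the job is handed in; nothing more can be done
None
```

Job handed in at about 38 s, with no verdict returned: the one blue piece is in the dish, both green blanks lie in their own nests, the carousel is at its engraving position (about 90° by camera), and the cover is home to within about 1 mm over the empty tray.

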